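# Click the photometer's filter wheel round to the green filter

## Task

By the upright finger post on it, turn the photometer's black filter wheel clockwise (seen from above), click by click, until the green filter is the one at the blue pointer. Stop there without running on past green, leave the wheel settled in its click and let go of it. Leave the reagent bottle standing where it is.

Things in the scene. Friction and masses are not known exactly. Their poses are not given: they have to be found in the camera images.
- filter_wheel (a joint): Angle (rad) of the flat black wheel, 160 mm across, on the fixed white photometer (250x230x70 mm). Grows clockwise seen from above. Springs into the nearest click, one every 1.047 rad; about 1.2 N at the post moves it on. Six 32 mm filters lie in its face. At the blue pointer: 0 white, 1.047 red, 2.094 yellow, 3.142 GREEN, 4.189 blue. Starts at white, red or yellow. Stops at -1.3 and 4.45.
- post_mid (a point): Middle of the wheel's upright finger post, half-way up: round, aluminium with an orange top, 16 mm in diameter, 44 mm tall (the wheel's face is 22 mm below this point). It stands 60 mm from the wheel's axis and goes round with it, on the side away from the blue pointer from white to green. Smooth: it may turn between the fingers.
- wheel_hub (a point): Centre of the wheel's top face, on its vertical axis, 84 mm above the bench; does not turn. z up; x points level to the blue pointer: a block 60 mm wide beyond the rim, 26 mm higher than the wheel's face, its nose with a white line reaching in to 72 mm from the axis. With the wheel at 0 the post is on the -y side, at 1.571 on the -x side, at 3.142 on the +y side.
- reagent_bottle: Bystander to leave alone: loose glass bottle with a blue cap, 64 mm across, 130 mm tall, on the bench beside the photometer, 0.21 to 0.26 m from the wheel's axis on the hub's +y side. Origin at the centre of its underside, z up along it.

How it is judged (in metres and radians):
At the end, for the whole second after the job is handed in: The wheel rests with the green filter at the pointer (joint within 0.22 rad of 3.142), no longer turning (under 0.1 rad/s), and the reagent bottle stands upright (within 0.2 rad) within 30 mm of where it was (value of joint filter_wheel between 2.92 and 3.36 rad and velocity of joint filter_wheel between -0.1 and 0.1 rad/s and distance of reagent_bottle from where it was at the start of the episode below 0.03 m and angle between reagent_bottle's own z axis and vertical below 0.2 rad); the robot touches nothing.
It fails at once if the wheel ran past green towards the next click (more than 0.6 rad beyond it) (value of joint filter_wheel above 3.74 rad).
It fails at once if the reagent bottle was pushed (more than 40 mm) or tipped over (distance of reagent_bottle from where it was at the start of the episode above 0.04 m or angle between reagent_bottle's own z axis and vertical above 0.5 rad).
It also fails if it takes over 48 s, if anything falls off the work surface, if the arm or the gripper's body presses on something with over 40 N, if the wrist force passes 120 N, or if a joint passes its speed limit or range.

## Robot

A 6-joint arm with a two-finger parallel gripper is mounted at the origin on the work surface. World frame = base frame: x ahead of the robot, y to its left, z up, the work surface at z = 0. Lengths are in mm, angles in rad, forces in N, time in s.
With the tool pointing down it reaches from about 275 to 975 mm from the base axis. Payload 8.4 kg.
Tool frame: the origin (TCP) lies at the very end of the fingers, on their centre line; the grasp point (between the pads) lies 19 mm behind it; z points along the fingers, y is the direction in which the jaws open and shut (so a half turn about z gives the same grasp; the last joint's range is limited). The gripper opens to 92 mm and grips with 3 to 60 N. Pads are 20 mm wide; open, the fingers measure 128 mm over their backs; the gripper's body (75 mm by 189 mm) begins 69 mm behind the grasp point.
Start: joints at [-1.284, 0.353, 1.633, -0, 1.155, -0.002], TCP at [178, -599.119, 174.883] pointing down, gripper open.
Joint ranges: [-2.63, 2.63], [-0.92, 2.1], [0.06, 2.66], [-1.3, 4.44], [0, 2.69], [-3.02, 3.02]. Speed limits (rad/s): [2.22, 2.22, 2.79, 3.14, 3.14, 3.14].

## Interface

Orientations are given as a unit quaternion [x, y, z, w].
In Python, from cell import bot gives the robot as it stands.
- The arm moves only by the shell command python3 -m crank 'ROWS' [FORCE]. ROWS is JSON, a list of rows, each a list of 3 entries, a list of its own where there are three numbers: the turn, a rotation vector about the tool's x, y, z in rad, then the shift along the tool's x, y, z in cm, then the opening, from 0 (shut) to 1 (fully open). In form: [[[rx, ry, rz], [dx, dy, dz], grip], ...]. A call has 1 to 20 rows; each row shifts and turns the commanded pose from where the row before left it, along the tool's axes as they then stand; what a row does not reach is not made up. A row lasts 1/8 s, in which the tool goes at most 62.5 mm and 10.7 degrees, less where a joint would pass 70% of its speed; a pose out of reach is approached as far as the arm can. A call is refused whole if a number of a shift passes 6.25 or a number of a turn 0.188, either way. A call with a gripper value outside its range is refused whole. The fingers move at their own pace and stop on an object; FORCE is the grip in N (left out, the last holds). Time passes only in rows, so rows that do not move let the fingers close. It gives the time, the measured TCP pose, the force and the opening at its end, in the units of the state.
- bot.sense(): the state, without advancing time (a new reading comes with each control period).
- bot.snapshot(name): name is "scene" or "top" or "wrist"; returns a dict with "color" (420x560x3 uint8, red, green, blue), "mtx" (3x3 intrinsics, pixels), "R" (3x3) and "t" (3): a world point X has camera coordinates R X + t; the wrist camera has in their place "tool_from_camera" (4x4, takes a point from camera to tool coordinates, whose origin is the TCP and whose axes are the flange's). Camera axes: x right, y down, z forward; pixel columns grow to the right and rows downward; lengths in mm; the calibration is good to about 2 mm. A picture is of the moment at which its call begins: read the wrist's pose just before it. There is no depth.
- bot.job_done(): hands the job in, once; it reports no verdict.
The state is a dict: "time": time; "q": joint angles; "dq": joint speeds; "joint_efforts": joint torques, N m; "eef_pos": TCP position; "tcp_rot": TCP orientation; "wrist_force": force on the tool from outside, world axes, zero at the start; "torque": the same for the moment, N m; "opening": finger opening in mm.
Only numpy, scipy, OpenCV 4.12 (cv2) and the standard library are available. Lean on these libraries where they do the work, as an engineer would, in place of code of your own. Each camera call takes 0.05 s, during which the arm holds its last target.

## Working session

There is one attempt and no reset: what is moved stays moved. The work goes in short steps, Python scripts to look and compute and a shell command to move; the robot and the scene stay as the last step left them, time stands still between calls to the robot, and variables do not carry over. Pictures are saved under pics/ and viewed, and the job is handed in when it is done.

```bash
mkdir -p pics; ls; python3 - <<'E'
from cell import bot
import cv2
s=bot.sense();print({k:s[k] for k in("time","eef_pos","tcp_rot","wrist_force","opening")})
for n in("scene","top"):
    d=bot.snapshot(n);cv2.imwrite(f"pics/{n}0.png",d["color"][:,:,::-1]);print(n,d["mtx"],d["R"],d["t"])
E
```

```text
pics
{'time': 0.0, 'eef_pos': array([ 177.86029146, -598.57808638,  174.18372559]), 'tcp_rot': array([ 9.89592112e-01,  1.43899232e-01, -7.11117869e-05, -6.76106865e-04]), 'wrist_force': array([ 0.11296935, -0.26536305,  0.21928665]), 'opening': 92.14441669297179}
scene [[442.19260093   0.         279.39127754]
 [  0.         442.19260093 206.57152382]
 [  0.           0.           1.        ]] [[ 0.25890907  0.96588667  0.00538783]
 [ 0.81207939 -0.21465366 -0.54263328]
 [-0.52296574  0.14486802 -0.83995244]] [-300.26148235 -382.73908401 1149.62250186]
top [[521.44743033   0.         289.13364751]
 [  0.         521.44743033 206.62359478]
 [  0.           0.           1.        ]] [[ 0.00756974 -0.99944995  0.03228775]
 [-0.98530049 -0.01296542 -0.17033744]
 [ 0.17066237 -0.03052373 -0.98485667]] [ 122.62083344  557.15972899 1059.95764282]
```

View pics/scene0.png

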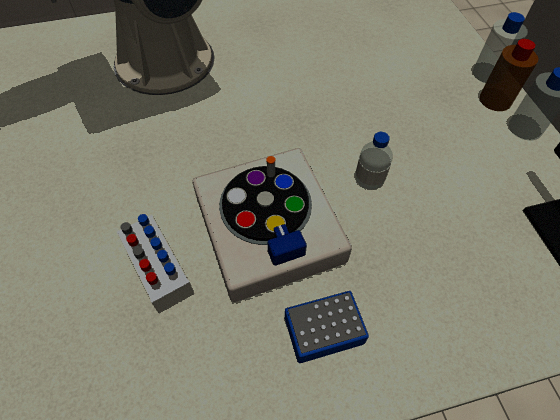

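View pics/top0.png

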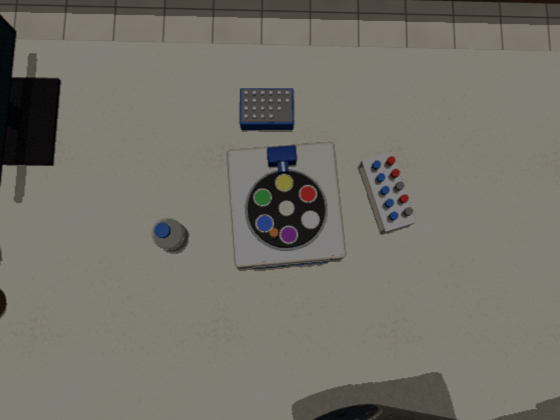

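The top view shows yellow at the pointer (284,183), green next at (263,197), and the orange post top at (273,233). The bottle is at (170,235). So exactly one click is needed. Next I'll measure.

```bash
cat > h.py <<'E'
import numpy as np,cv2
from cell import bot
def ray(d,u,v,z):
    K,R,t=[np.array(d[k],float) for k in("mtx","R","t")]
    c=-R.T@t; r=R.T@np.linalg.solve(K,[u,v,1]); return c+r*(z-c[2])/r[2]
def blobs(d,lo,hi,roi,amin=12):
    h=cv2.cvtColor(d["color"],cv2.COLOR_RGB2HSV); m=cv2.inRange(h,lo,hi)
    x0,y0,x1,y1=roi; mm=np.zeros_like(m); mm[y0:y1,x0:x1]=m[y0:y1,x0:x1]
    n,_,st,c=cv2.connectedComponentsWithStats(mm)
    return sorted([(int(st[i,4]),*c[i].round(1)) for i in range(1,n) if st[i,4]>=amin],reverse=True)
E
python3 - <<'E'
from h import *
for n,roi in(("top",(228,140,345,265)),("scene",(195,145,350,290))):
    d=bot.snapshot(n)
    P={}
    for c,lo,hi,z in(("green",(45,100,40),(75,255,255),84),("yellow",(22,120,80),(34,255,255),84),("red",(172,120,60),(179,255,255),84),("red2",(0,150,60),(4,255,255),84),("orange",(5,150,60),(15,255,255),128),("blue",(105,120,30),(128,255,255),84),("purple",(130,80,30),(160,255,255),84)):
        for b in blobs(d,lo,hi,roi): print(n,c,b,ray(d,b[1],b[2],z).round(1))
    # dark disc
    g=d["color"].max(2); m=((g<50)*255).astype(np.uint8); k=np.zeros_like(m);x0,y0,x1,y1=roi;k[y0:y1,x0:x1]=m[y0:y1,x0:x1]
    cs=cv2.findContours(k,cv2.RETR_EXTERNAL,cv2.CHAIN_APPROX_NONE)[0]
    c=max(cs,key=cv2.contourArea); 
    pts=np.array([ray(d,*p[0],84)[:2] for p in c],np.float32)
    print("disc",cv2.fitEllipse(pts), cv2.minEnclosingCircle(pts))
    g3=d["color"]
d=bot.snapshot("top")
for b in blobs(d,(95,100,20),(130,255,255),(150,215,190,255)): print("cap",b,ray(d,b[1],b[2],130).round(1))
E
```

```text
top green (173, np.float64(262.2), np.float64(196.9)) [568.7 184.9  84. ]
top yellow (171, np.float64(283.9), np.float64(182.3)) [600.  140.7  84. ]
top red2 (158, np.float64(307.5), np.float64(193.3)) [577.6  92.   84. ]
top orange (64, np.float64(273.7), np.float64(232.0)) [491.2 160.5 128. ]
top blue (490, np.float64(281.7), np.float64(155.8)) [656.3 145.8  84. ]
top blue (172, np.float64(264.2), np.float64(223.0)) [514.8 180.   84. ]
top purple (174, np.float64(288.4), np.float64(234.2)) [492.5 130.6  84. ]
disc ((545.2140502929688, 135.998779296875), (156.36984252929688, 157.69715881347656), 88.82327270507812) ((545.5765380859375, 136.9188232421875), 80.26042938232422)
scene green (208, np.float64(294.1), np.float64(203.4)) [569.4 185.6  84. ]
scene yellow (183, np.float64(274.2), np.float64(221.8)) [598.  140.6  84. ]
scene red2 (214, np.float64(245.2), np.float64(218.6)) [578.3  92.2  84. ]
scene orange (52, np.float64(270.4), np.float64(159.1)) [492.6 161.1 128. ]
scene blue (718, np.float64(285.7), np.float64(241.6)) [641.6 149.7  84. ]
scene blue (186, np.float64(283.6), np.float64(181.0)) [515.6 180.4  84. ]
scene purple (182, np.float64(255.5), np.float64(177.1)) [493.2 131.2  84. ]
disc ((546.0065307617188, 135.27891540527344), (153.12779235839844, 163.10687255859375), 25.856569290161133) ((546.10009765625, 137.5928192138672), 87.46452331542969)
cap (181, np.float64(161.9), np.float64(230.0)) [492.3 375.8 130. ]
```

```bash
python3 -m crank '[[[0,0,-0.17],[0,0,0],1],[[0,0,-0.17],[0,0,0],1],[[0,0,-0.17],[0,0,0],1],[[0,0,-0.17],[0,0,0],1],[[0,0,-0.17],[0,0,0],1],[[0,0,-0.17],[0,0,0],1],[[0,0,-0.17],[0,0,0],1],[[0,0,-0.17],[0,0,0],1],[[0,0,-0.17],[0,0,0],1],[[0,0,-0.17],[0,0,0],1],[[0,0,-0.17],[0,0,0],1],[[0,0,-0.03],[0,0,-2],1]]'
cat >> h.py <<'E'
from scipy.spatial.transform import Rotation as Ro
def to(p):
    s=bot.sense();R=Ro.from_quat(s["tcp_rot"]).as_matrix()
    print("t",round(s["time"],2),"pos",np.round(s["eef_pos"],1),"y-yaw deg",np.degrees(np.arctan2(R[1,1],R[0,1])).round(1),"F",np.round(s["wrist_force"],1),"open",round(s["opening"],1))
    print("tool z",R[:,2].round(3),"delta tool cm",(R.T@(np.array(p)-s["eef_pos"])/10).round(2))
E
python3 -c "
from h import *
to([492,161,190])"
```

```text
time: 1.75
eef_pos: [177.6, -597.9, 193.5]
tcp_rot: [0.457, 0.889, 0.001, -0.001]
wrist_force: [-0.5, -0.5, -0.3]
opening: 91.7
t 1.75 pos [ 177.6 -597.9  193.5] y-yaw deg 35.6 F [-0.5 -0.5 -0.3] open 91.7
tool z [-0.001  0.003 -1.   ] delta tool cm [43.43 69.72  0.56]
```

```bash
python3 -m crank '[[[0,0,0],[3.1,4.98,0],1],[[0,0,0],[3.1,4.98,0],1],[[0,0,0],[3.1,4.98,0],1],[[0,0,0],[3.1,4.98,0],1],[[0,0,0],[3.1,4.98,0],1],[[0,0,0],[3.1,4.98,0],1],[[0,0,0],[3.1,4.98,0],1],[[0,0,0],[3.1,4.98,0],1],[[0,0,0],[3.1,4.98,0],1],[[0,0,0],[3.1,4.98,0],1],[[0,0,0],[3.1,4.98,0],1],[[0,0,0],[3.1,4.98,0],1],[[0,0,0],[3.1,4.98,0],1],[[0,0,0],[3.1,4.98,0],1],[[0,0,0],[0,0,0],0.6],[[0,0,0],[0,0,0],0.6],[[0,0,0],[0,0,0],0.6]]'
python3 - <<'E'
from h import *
to([492,161,92])
d=bot.snapshot("wrist");cv2.imwrite("pics/w1.png",d["color"][:,:,::-1])
T=d["tool_from_camera"];print(np.round(T,3))
s=bot.sense()
R=Ro.from_quat(s["tcp_rot"]).as_matrix()
for b in blobs(d,(5,150,60),(15,255,255),(0,0,560,420)):
    r=R@T[:3,:3]@np.linalg.solve(d["mtx"],[b[1],b[2],1]);c=R@T[:3,3]+s["eef_pos"]
    print(b,(c+r*(128-c[2])/r[2]).round(1))
E
```

```text
time: 3.88
eef_pos: [494.3, 157.4, 194.9]
tcp_rot: [0.459, 0.888, -0.0, -0.0]
wrist_force: [-0.1, 0.5, 0.1]
opening: 63.7
t 3.88 pos [494.3 157.4 194.9] y-yaw deg 35.3 F [-0.1  0.5  0.1] open 63.7
tool z [-0. -0. -1.] delta tool cm [ 0.42  0.03 10.29]
[[ 1.00000e-03 -9.69000e-01 -2.47000e-01  6.82500e+01]
 [ 1.00000e+00  1.00000e-03  0.00000e+00  7.65000e-01]
 [-0.00000e+00 -2.47000e-01  9.69000e-01 -2.08955e+02]
 [ 0.00000e+00  0.00000e+00  0.00000e+00  1.00000e+00]]
(312, np.float64(276.1), np.float64(205.2)) [492.9 161.7 128. ]
```

View pics/w1.png

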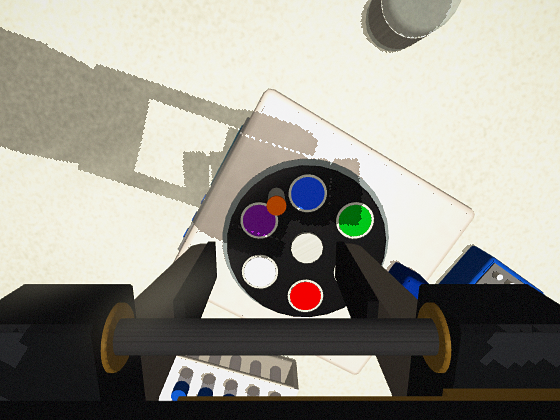

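The wrist view has the orange post top at (276,205), between the fingers, which puts it at (493,161.5) and agrees with the other views. The bottle is well clear at top right. I'll descend and close gently.

```bash
python3 -m crank '[[[0,0,0],[0.42,0,3],0.6],[[0,0,0],[0,0,3],0.6],[[0,0,0],[0,0,2.5],0.6],[[0,0,0],[0,0,1.4],0.6],[[0,0,0],[0,0,0],0.4],[[0,0,0],[0,0,0],0.3],[[0,0,0],[0,0,0],0.2],[[0,0,0],[0,0,0],0.1],[[0,0,0],[0,0,0],0.1],[[0,0,0],[0,0,0],0.1]]' 8
python3 - <<'E'
from h import *
to([492,161,95])
d=bot.snapshot("wrist");cv2.imwrite("pics/w2.png",d["color"][:,:,::-1])
# planned arc from hub, world-angle 155.3 -> 95.3, in tool axes cm
s=bot.sense();R=Ro.from_quat(s["tcp_rot"]).as_matrix()
a=np.radians(np.linspace(155.3,95.3,13));P=np.c_[546.2+60*np.cos(a),135.9+60*np.sin(a),0*a]
print((np.diff(P,axis=0)@R/10).round(3)[:,:2]); print(P[-1])
E
```

```text
time: 5.18
eef_pos: [492.4, 162.0, 96.0]
tcp_rot: [0.459, 0.889, 0.0, 0.0]
wrist_force: [-0.8, -0.5, 0.2]
opening: 9.2
t 5.17 pos [492.4 162.   96. ] y-yaw deg 35.4 F [-0.8 -0.5  0.2] open 9.2
tool z [ 0.  0. -1.] delta tool cm [-0.06 -0.09  0.1 ]
[[ 0.241  0.465]
 [ 0.199  0.484]
 [ 0.156  0.5  ]
 [ 0.112  0.511]
 [ 0.067  0.519]
 [ 0.022  0.523]
 [-0.024  0.523]
 [-0.069  0.519]
 [-0.114  0.511]
 [-0.158  0.499]
 [-0.201  0.483]
 [-0.243  0.464]]
[540.65776475 195.64348189   0.        ]
```

View pics/w2.png

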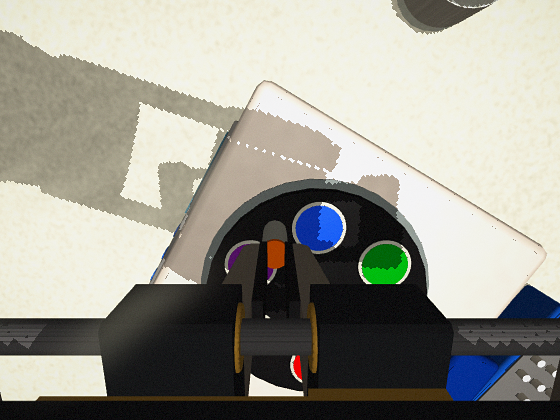

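The opening read 9 mm, which is less than the 16 mm post. So the post isn't properly between the pads and seems to sit at their front edge. I'll measure where it is.

```bash
cat >> h.py <<'E'
def wr(d,u,v,z):
    s=bot.sense();R=Ro.from_quat(s["tcp_rot"]).as_matrix();T=np.array(d["tool_from_camera"])
    r=R@T[:3,:3]@np.linalg.solve(d["mtx"],[u,v,1]);c=R@T[:3,3]+s["eef_pos"]
    return c+r*(z-c[2])/r[2]
E
python3 - <<'E'
from h import *
d=bot.snapshot("wrist");s=bot.sense();R=Ro.from_quat(s["tcp_rot"]).as_matrix()
for c,lo,hi,z in(("orange",(5,150,60),(15,255,255),128),("green",(45,100,40),(75,255,255),84),("blue",(105,120,60),(128,255,255),84)):
  for b in blobs(d,lo,hi,(200,200,420,300),50):
    p=wr(d,b[1],b[2],z);print(c,b,p.round(1),"tool",(R.T@(p-s["eef_pos"])).round(1))
for n in("top","scene"):
    t=bot.snapshot(n)
    for c,lo,hi,z in(("orange",(5,150,60),(15,255,255),128),("green",(45,100,40),(75,255,255),84)):
        for b in blobs(t,lo,hi,(195,140,350,290),10): print(n,c,b,ray(t,b[1],b[2],z).round(1))
    im=t["color"][120:290,190:360,::-1];cv2.imwrite(f"pics/{n}2.png",cv2.resize(im,None,fx=3,fy=3))
im=d["color"][180:400,180:400,::-1];cv2.imwrite("pics/w2z.png",cv2.resize(im,None,fx=2.5,fy=2.5))
E
```

```text
orange (500, np.float64(275.4), np.float64(253.4)) [493.  162.4 128. ] tool [ -0.1   0.8 -32.1]
green (1513, np.float64(384.5), np.float64(264.4)) [569.6 186.   84. ] tool [-25.2  76.9  11.9]
blue (1658, np.float64(318.8), np.float64(227.8)) [516.1 180.7  84. ] tool [ 1.4 30.2 11.9]
scene orange (15, np.float64(267.7), np.float64(159.8)) [493.  155.9 128. ]
scene green (207, np.float64(294.1), np.float64(203.4)) [569.4 185.6  84. ]
```

View pics/w2z.png

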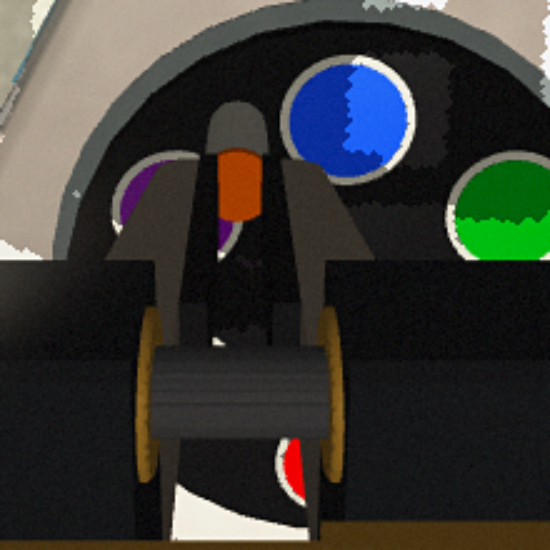

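View pics/scene2.png

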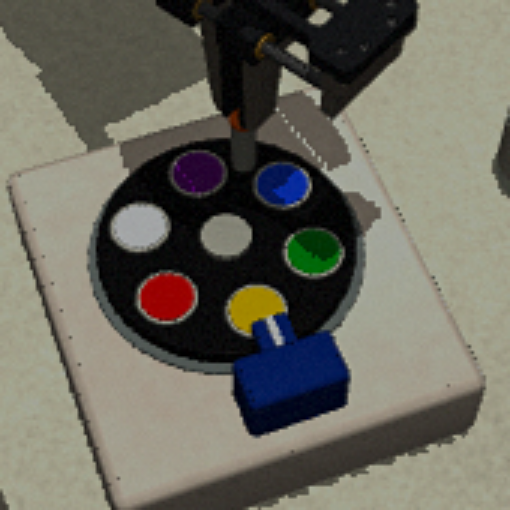

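The post really is centred between the pads, at tool (0, 0.8) mm, and the wheel hasn't moved. The opening reading just doesn't fit a 16 mm post. I'll wait a few rows and check that the opening is steady.

```bash
python3 -m crank '[[[0,0,0],[0,0,0],0.14],[[0,0,0],[0,0,0],0.14],[[0,0,0],[0,0,0],0.14]]' 8;  python3 -m crank '[[[0,0,0],[0,0,0],0],[[0,0,0],[0,0,0],0],[[0,0,0],[0,0,0],0]]' 8
```

```text
time: 5.75
eef_pos: [492.3, 162.0, 95.9]
tcp_rot: [0.459, 0.889, 0.0, -0.0]
wrist_force: [0.9, 0.5, -0.5]
opening: 12.7
time: 6.12
eef_pos: [492.4, 162.0, 95.9]
tcp_rot: [0.459, 0.889, 0.0, 0.0]
wrist_force: [0.1, -0.2, -0.2]
opening: 0.5
```

```bash
python3 - <<'E'
from h import *
d=bot.snapshot("wrist");to([492,161,95])
s=bot.sense();R=Ro.from_quat(s["tcp_rot"]).as_matrix()
for c,lo,hi,z in(("orange",(5,150,60),(15,255,255),128),("green",(45,100,40),(75,255,255),84),("blue",(105,120,60),(128,255,255),84)):
  for b in blobs(d,lo,hi,(200,200,420,300),5):
    p=wr(d,b[1],b[2],z);print(c,b,p.round(1),"tool",(R.T@(p-s["eef_pos"])).round(1))
im=d["color"][180:400,180:400,::-1];cv2.imwrite("pics/w3z.png",cv2.resize(im,None,fx=2.5,fy=2.5))
t=bot.snapshot("scene");cv2.imwrite("pics/s3.png",cv2.resize(t["color"][100:260,200:360,::-1],None,fx=3.5,fy=3.5))
E
```

```text
t 6.17 pos [492.3 162.   95.9] y-yaw deg 35.4 F [0.2 0.3 0.2] open 0.4
tool z [-0. -0. -1.] delta tool cm [-0.06 -0.08  0.09]
orange (94, np.float64(274.2), np.float64(248.5)) [490.8 164.3 128. ] tool [  2.8   0.1 -32.1]
green (1511, np.float64(384.6), np.float64(264.3)) [569.7 186.1  84. ] tool [-25.2  77.   11.9]
blue (1671, np.float64(318.7), np.float64(227.9)) [516.1 180.5  84. ] tool [ 1.3 30.1 11.9]
```

View pics/w3z.png

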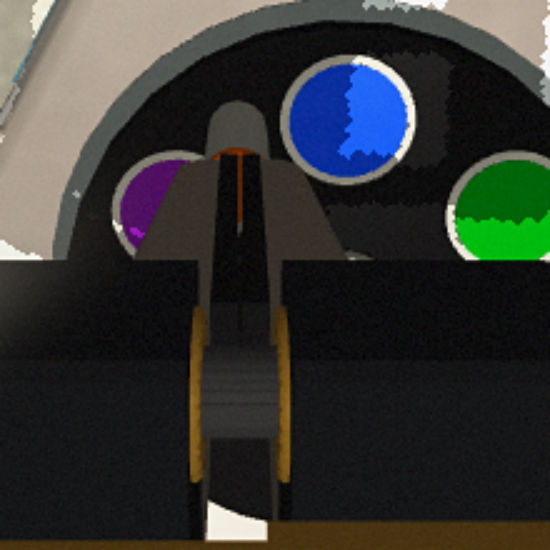

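View pics/s3.png

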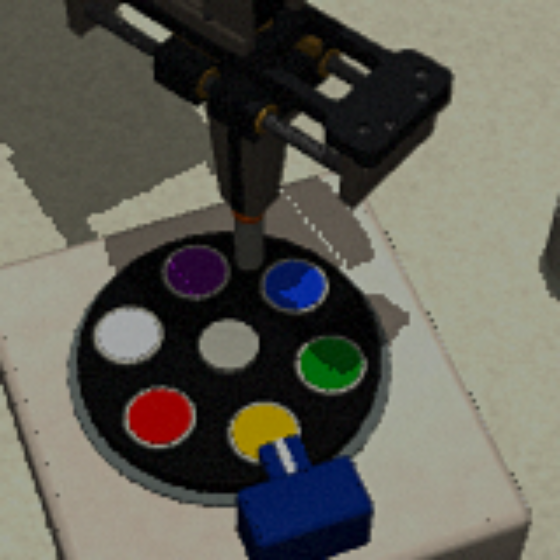

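```bash
python3 - <<'E'
from h import *
t=bot.snapshot("scene");K,R,T=t["mtx"],t["R"],t["t"]
def pr(X):
    x=K@(R@np.array(X,float)+T);return (x[:2]/x[2]).round(1)
s=bot.sense();p=np.array(s["eef_pos"]);print("q",s["q"].round(3))
for z in(84,96,106,118,128,138,150):print(z,pr([p[0],p[1],z]))
E
```

```text
q [ 0.315  0.284  1.934 -0.     0.924 -0.303]
84 [271.1 173.5]
96 [271.  169.6]
106 [271.  166.3]
118 [270.9 162.3]
128 [270.8 158.9]
138 [270.8 155.4]
150 [270.7 151.1]
```

```bash
python3 - <<'E'
from h import *
d=bot.snapshot("wrist");K=d["mtx"];T=d["tool_from_camera"];print(K[0,0])
i=np.linalg.inv(T)
def pr(X):
    c=i[:3,:3]@np.array(X,float)+i[:3,3];x=K@c;return (x[:2]/x[2]).round(0)
for x in(-10,10):
  for z in(0,-19,-32,-50): print(x,z,"open64:",pr([x,-32,z]),pr([x,32,z]),"shut",pr([x,0,z]))
im=cv2.imread("pics/w1.png")[190:360,90:490];cv2.imwrite("pics/w1z.png",cv2.resize(im,None,fx=2,fy=2))
E
```

```text
339.666438623083
-10 0 open64: [225. 250.] [323. 250.] shut [274. 250.]
-10 -19 open64: [221. 261.] [328. 261.] shut [274. 261.]
-10 -32 open64: [217. 270.] [331. 270.] shut [274. 270.]
-10 -50 open64: [211. 284.] [337. 284.] shut [274. 284.]
10 0 open64: [224. 220.] [324. 220.] shut [274. 220.]
10 -19 open64: [219. 229.] [329. 229.] shut [274. 229.]
10 -32 open64: [216. 236.] [333. 236.] shut [274. 236.]
10 -50 open64: [209. 247.] [338. 247.] shut [274. 247.]
```

View pics/w1z.png

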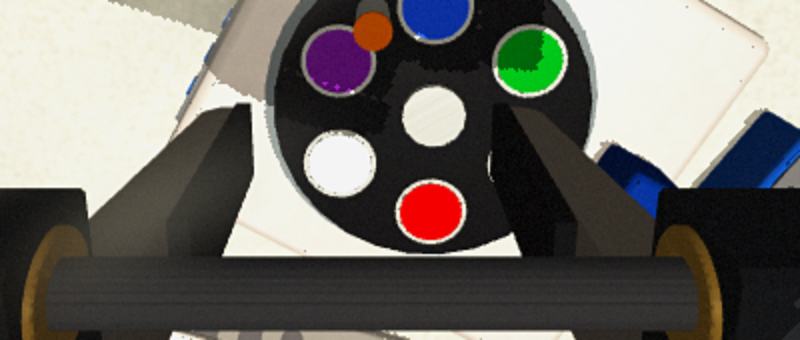

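The closed fingers miss the post. Three readings show the real fingertips end about 38 mm short of the reported TCP:
- **Scene view:** the tips end just above the orange cap.
- **Wrist image:** the tip corners (215,241) and (336,241) place them at tool z ≈ -40.
- **Gripper:** it shut to 0.4 mm without resistance.

The lateral position is right. I'll open, then go down in stages while watching the force.

```bash
python3 -m crank '[[[0,0,0],[0,0,0],0.6],[[0,0,0],[0,0,0],0.6],[[0,0,0],[0,0,0],0.6],[[0,0,0],[0,0,0],0.6],[[0,0,0],[0,0,0],0.6],[[0,0,0],[0,0,0],0.6],[[0,0,0],[0,0,1],0.6],[[0,0,0],[0,0,1],0.6]]'; python3 -m crank '[[[0,0,0],[0,0,0.5],0.6],[[0,0,0],[0,0,0.5],0.6],[[0,0,0],[0,0,0],0.6]]'
python3 - <<'E'
from h import *
to([492.5,161.5,64])
d=bot.snapshot("wrist");cv2.imwrite("pics/w4.png",d["color"][:,:,::-1])
t=bot.snapshot("scene");cv2.imwrite("pics/s4.png",cv2.resize(t["color"][100:260,200:360,::-1],None,fx=3.5,fy=3.5))
E
```

```text
time: 7.32
eef_pos: [492.2, 161.9, 75.1]
tcp_rot: [0.459, 0.889, -0.0, -0.0]
wrist_force: [-0.5, 0.3, -0.8]
opening: 55.0
time: 7.7
eef_pos: [492.1, 161.9, 65.5]
tcp_rot: [0.459, 0.889, -0.0, -0.0]
wrist_force: [0.5, 0.3, 0.9]
opening: 55.3
t 7.7 pos [492.1 161.9  65.5] y-yaw deg 35.4 F [0.5 0.3 0.9] open 55.3
tool z [-0.001 -0.    -1.   ] delta tool cm [-0.06  0.01  0.15]
```

View pics/w4.png

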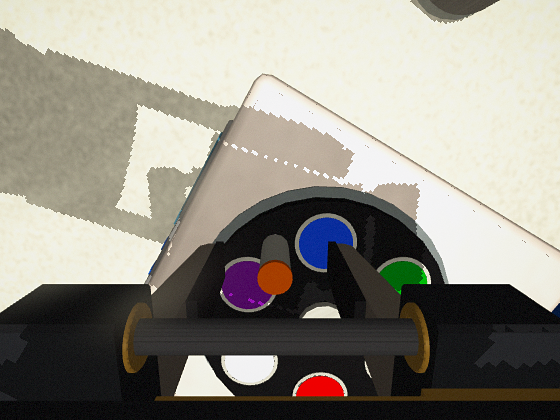

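View pics/s4.png

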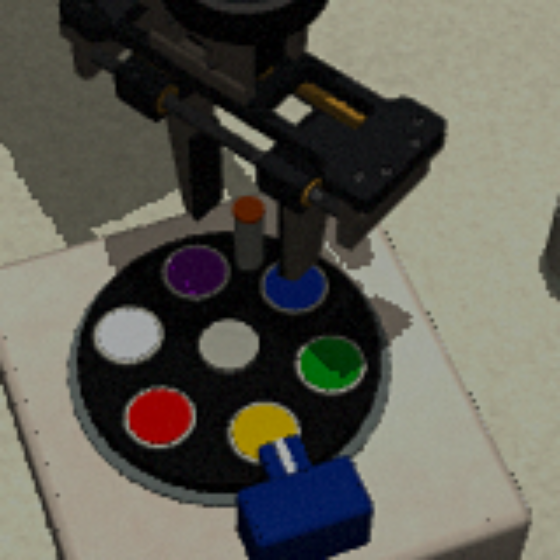

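Both views now show the post standing between the two fingers, with no contact force. The reported z of 65 would be below the wheel face, so the offset is confirmed. I'll go 5 mm lower and close.

```bash
python3 -m crank '[[[0,0,0],[0,0,0.5],0.6],[[0,0,0],[0,0,0],0.4],[[0,0,0],[0,0,0],0.3],[[0,0,0],[0,0,0],0.2],[[0,0,0],[0,0,0],0.1],[[0,0,0],[0,0,0],0.05],[[0,0,0],[0,0,0],0.05],[[0,0,0],[0,0,0],0.05]]' 8
python3 - <<'E'
from h import *
to([492.5,161.5,64])
t=bot.snapshot("scene");cv2.imwrite("pics/s5.png",cv2.resize(t["color"][100:260,200:360,::-1],None,fx=3.5,fy=3.5))
E
```

```text
time: 8.8
eef_pos: [492.2, 162.0, 60.9]
tcp_rot: [0.459, 0.889, -0.0, -0.0]
wrist_force: [-1.3, 0.3, 1.4]
opening: 15.8
t 8.8 pos [492.2 162.   60.9] y-yaw deg 35.4 F [-1.3  0.3  1.4] open 15.8
tool z [-0.  0. -1.] delta tool cm [-0.06 -0.   -0.31]
```

View pics/s5.png

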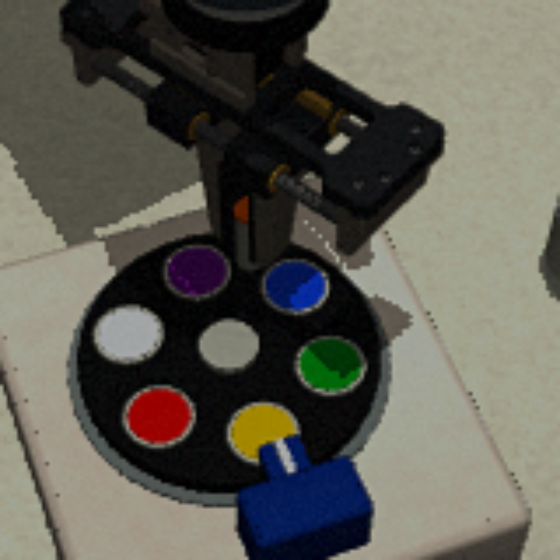

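The opening is 15.8 mm, so the post is held. Now the first half of the arc.

```bash
python3 -m crank '[[[0,0,0],[0.24,0.47,0],0.05],[[0,0,0],[0.2,0.48,0],0.05],[[0,0,0],[0.16,0.5,0],0.05],[[0,0,0],[0.11,0.51,0],0.05],[[0,0,0],[0.07,0.52,0],0.05],[[0,0,0],[0.02,0.52,0],0.05],[[0,0,0],[0,0,0],0.05]]' 8
python3 - <<'E'
from h import *
to([540.6,195.6,61])
s=bot.sense();p=np.array(s["eef_pos"])[:2]-[546.2,135.9];print("r",np.hypot(*p).round(1),"theta",((np.radians(270)-np.arctan2(p[1],p[0])+0.092)%(2*np.pi)).round(3))
E
```

```text
time: 9.72
eef_pos: [512.4, 186.5, 60.5]
tcp_rot: [0.459, 0.889, 0.0, -0.0]
wrist_force: [-2.7, 2.6, -2.7]
opening: 15.8
t 9.72 pos [512.4 186.5  60.5] y-yaw deg 35.4 F [-2.7  2.6 -2.7] open 15.8
tool z [-0.  0. -1.] delta tool cm [-0.89  2.83 -0.05]
r 60.8 theta 2.644
```

```bash
python3 -m crank '[[[0,0,0],[-0.04,0.52,0],0.05],[[0,0,0],[-0.08,0.52,0],0.05],[[0,0,0],[-0.12,0.51,0],0.05],[[0,0,0],[-0.17,0.5,0],0.05],[[0,0,0],[-0.21,0.47,0],0.05],[[0,0,0],[-0.25,0.42,0],0.05],[[0,0,0],[0,0,0],0.05],[[0,0,0],[0,0,0],0.05]]' 8
python3 - <<'E'
from h import *
to([540.6,195.6,61])
s=bot.sense();p=np.array(s["eef_pos"])[:2]-[546.2,135.9];print("r",np.hypot(*p).round(1),"theta",((np.radians(270)-np.arctan2(p[1],p[0])+0.092)%(2*np.pi)).round(3))
t=bot.snapshot("scene");cv2.imwrite("pics/s6.png",cv2.resize(t["color"][100:260,200:400,::-1],None,fx=3.5,fy=3.5))
E
```

```text
time: 10.72
eef_pos: [541.5, 195.9, 61.0]
tcp_rot: [0.459, 0.889, 0.0, 0.0]
wrist_force: [-0.4, -0.1, -2.7]
opening: 15.6
t 10.72 pos [541.5 195.9  61. ] y-yaw deg 35.4 F [-0.4 -0.1 -2.7] open 15.6
tool z [ 0.001  0.    -1.   ] delta tool cm [ 0.03 -0.09 -0.  ]
r 60.2 theta 3.156
```

View pics/s6.png

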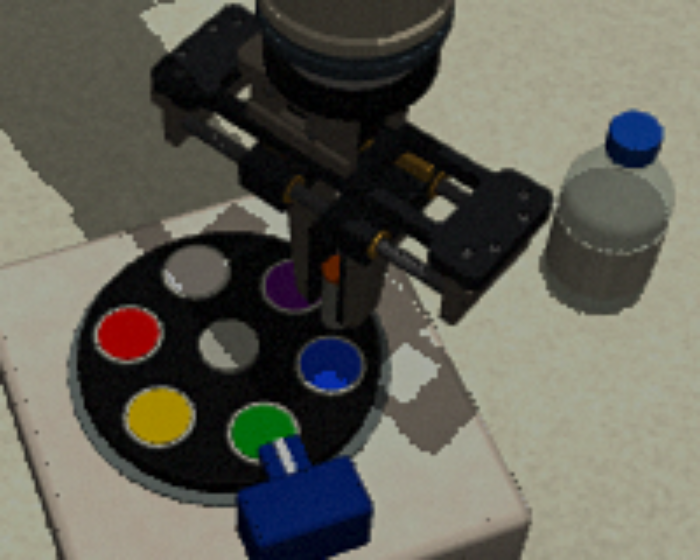

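Green is at the pointer, with θ ≈ 3.16. I'll open, then rise straight up.

```bash
python3 -m crank '[[[0,0,0],[0,0,0],0.3],[[0,0,0],[0,0,0],0.4],[[0,0,0],[0,0,0],0.4],[[0,0,0],[0,0,0],0.4],[[0,0,0],[0,0,-1],0.4],[[0,0,0],[0,0,-2.5],0.4],[[0,0,0],[0,0,-4],0.4],[[0,0,0],[0,0,-5],0.4],[[0,0,0],[0,0,-5],0.4],[[0,0,0],[-5,0,0],0.4],[[0,0,0],[0,0,0],0.4]]'
python3 - <<'E'
from h import *
to([540.6,195.6,235])
d=bot.snapshot("wrist");cv2.imwrite("pics/w7.png",d["color"][:,:,::-1])
t=bot.snapshot("scene");cv2.imwrite("pics/s7.png",t["color"][:,:,::-1])
for c,lo,hi,z in(("green",(45,100,40),(75,255,255),84),("orange",(5,150,60),(15,255,255),128),("red",(0,150,60),(4,255,255),84),("yellow",(22,120,80),(34,255,255),84)):
    for b in blobs(t,lo,hi,(195,140,350,290)):
        p=ray(t,b[1],b[2],z);print(c,b,p.round(1),"ang",np.degrees(np.arctan2(p[1]-135.9,p[0]-546.2)).round(1))
p=bot.snapshot("top")
for b in blobs(p,(95,100,20),(130,255,255),(150,215,190,255)): print("cap",b,ray(p,b[1],b[2],130).round(1))
E
```

```text
time: 12.15
eef_pos: [571.7, 153.3, 237.3]
tcp_rot: [0.46, 0.888, 0.001, 0.001]
wrist_force: [-0.7, -0.6, 0.1]
opening: 36.7
t 12.15 pos [571.7 153.3 237.3] y-yaw deg 35.3 F [-0.7 -0.6  0.1] open 36.7
tool z [ 0.002 -0.    -1.   ] delta tool cm [ 5.25 -0.1   0.22]
green (182, np.float64(274.0), np.float64(221.9)) [598.1 140.2  84. ] ang 4.7
orange (54, np.float64(296.2), np.float64(176.3)) [542.2 195.8 128. ] ang 93.8
red (171, np.float64(236.0), np.float64(195.0)) [524.1  86.9  84. ] ang -114.3
yellow (117, np.float64(242.1), np.float64(220.3)) [580.3  86.   84. ] ang -55.6
cap (181, np.float64(161.9), np.float64(230.0)) [492.3 375.8 130. ]
```

View pics/s7.png

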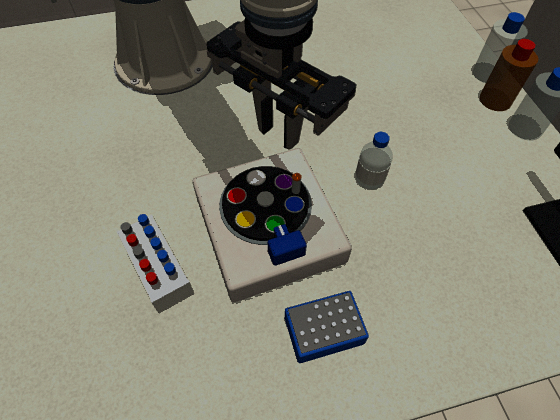

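Green now sits at pixel (274.0, 221.9), where yellow was before (274.2, 221.8). The bottle cap hasn't moved and the gripper is clear, so I'm handing the job in.

```bash
python3 -c "
from cell import bot
print(bot.job_done())"
```

```text
the job is handed in; nothing more can be done
None
```

The green filter is at the blue pointer and the job is handed in, at about 12.3 s of the 48 s allowed. The wheel started at yellow, so it needed one click. I gripped the post at 8 N, led it clockwise through 60°, let go and lifted clear.

**Last checks:**
- **Wheel:** green rests where yellow was before, within 0.2 px in the scene view. The arm's position just before release put the wheel at about 3.16 rad, against a target of 3.142. It never passed green.
- **Bottle:** it still stands, and its cap is at the same spot in the top view, (492.3, 375.8) mm, as at the start.
- **Robot:** the wrist force was near zero and the gripper was well above the wheel.

**What disagreed:**
- **Fingertip position:** the real fingertips end roughly 38 mm short of the reported TCP, although it is described as the very end of the fingers. My first grasp therefore closed on air just above the post, without touching anything. I worked out the offset from the wrist and scene pictures and went lower; the opening then read 15.8 mm on the 16 mm post.
- **Wheel speed:** I had no direct reading of it. I judged the wheel settled from a single set of pictures after release.

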